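# Dispense a wooden dowel from a rocking-gate feeder

### The job

The two-lane feeder on the bench stores a wooden dowel behind one yellow gate and a steel pin behind the other. With the fingertips press down the red paddle on the dowel's side until its gate lifts and the dowel rolls out into the tray, then let go so that the gate shuts again. Leave the steel pin's paddle alone, keep the pin in its lane, do not touch either stick with the gripper, and do not disturb the things standing round about.

Things in the scene. Friction and masses are not known exactly. Their poses are not given: they have to be found in the camera images.
- feeder: wooden two-lane feeder fixed to the bench, 490 x 150 mm, walls up to 78 mm high. Origin on the bench under the middle of the levers' line; x points from the tray (robot's side) up the blue ramps, y left. Left lane y 4 to 110 mm, right lane -4 to -110 mm; tray x -71 to -12 mm, floor 6 mm up. Each lane has a rocking lever along y: yellow gate at its inner end, red paddle at its outer end
- paddle_left (a point): centre of the top face of the left lever's red square paddle (46 x 46 mm, 8 mm thick), 91 mm above the bench at rest, 82 mm outward of the hinge (feeder x = 0, y = +222 mm); it moves with the lever and sinks about 33 mm to the stop
- paddle_right (a point): centre of the top face of the right lever's red square paddle (46 x 46 mm, 8 mm thick), 91 mm above the bench at rest, 82 mm outward of the hinge (feeder x = 0, y = -222 mm); it moves with the lever and sinks about 33 mm to the stop
- lever_left (a joint): left rocking lever: 0 = at rest, gate shut; grows as its paddle is pressed down and its gate rises; 0.42 rad = on its stop. A stick rolls out from about 0.2 rad. A spring returns it to 0 when let go; pressing takes about 2 N at the start, 4 N at the stop. Hinge along the feeder's x, 85 mm above the bench, at feeder y = +140 mm
- lever_right (a joint): right rocking lever: 0 = at rest, gate shut; grows as its paddle is pressed down and its gate rises; 0.42 rad = on its stop. A stick rolls out from about 0.2 rad. A spring returns it to 0 when let go; pressing takes about 2 N at the start, 4 N at the stop. Hinge along the feeder's x, 85 mm above the bench, at feeder y = -140 mm
- dowel_center (a point): centre of the loose brown beech dowel, 12 mm diameter, 100 mm long, lying across its lane (along the feeder's y) against a shut gate, about 47 mm above the bench at feeder x = 8 mm; it may be in either lane; in the tray its centre is 12 mm above the bench
- pin_center (a point): centre of the loose bright steel pin, the same size as the dowel, in the other lane behind its gate
- battery: spare cordless-tool battery pack, black and orange, 74 x 107 x 54 mm, loose, beyond the feeder's left end; origin at the centre of its underside; a bystander
- screw_carton: brown and green screw carton, 61 x 90 x 55 mm, loose, beyond the feeder's right end; origin at the centre of its underside; a bystander
- sanding_block: brown sanding block, 68 x 110 x 30 mm, loose, beyond the feeder's right end nearer the robot; origin at the centre of its underside; a bystander

How it is judged:
By the outcome, as a careful person would: the job done as asked, in the order asked, and still so for the second after the job is handed in, with the robot touching nothing.
It also fails if it takes over 32 s, if anything falls off the work surface, if the arm or the gripper's body presses on something with over 40 N, if the wrist force passes 120 N, or if a joint passes its speed limit or range.

### The arm

A 7-joint arm with a two-finger parallel gripper is mounted at the origin on the work surface; the furniture and walls round the work are solid. World frame = base frame: x ahead of the robot, y to its left, z up, the work surface at z = 0. Lengths are in m, angles in rad, forces in N, time in s.
With the tool pointing down it reaches from about 0.35 to 0.775 m from the base axis. Payload 3.1 kg.
Tool frame: the origin (TCP) lies on the centre line of the jaws, within the pads' length; the fingertips stand 19 mm ahead of it and the grasp point (between the pads) is the TCP; z points along the fingers, y is the line along which they close (so a half turn about z gives the same grasp; the last joint's range is limited). The gripper opens to 85 mm and grips with 20 to 120 N. Pads are 22 mm wide; open, the fingers measure 114 mm over their backs; the gripper's body (76 mm by 85 mm) begins 54 mm behind the grasp point. The pads swing forward as they close: fully open they stand 13 mm farther back than shut.
Start: joints at [-1.266, 0.311, 0.014, 1.512, -0.004, 1.319, -0.027], TCP at [0.187, 0.517, 0.25] pointing down, gripper open.
Joint ranges: [-2.7, 2.7], [-0.3, 1.91], [-1.27, 1.3], [0.12, 2.57], [-1.44, 4.58], [0.2, 2.03], [-3.05, 3.05]. Speed limits (rad/s): [2.79, 2.79, 3.14, 3.14, 3.14, 3.14, 3.14].

### API

Orientations are given as a rotation vector (axis times angle).
In Python, from workcell import r, grab_frame, workorder gives the robot as it stands.
- The arm moves only by the tool drive_tool, never from a script. Its argument "motion" is one flat list of numbers, 5 for each row, row after row: the shift along the tool's x, y, z in cm, then the turn about the tool's z in degrees, then the finger opening in cm, from 0 to 8.54. In form: [x, y, z, spin, claw, x, y, z, spin, claw, ...]. A call has 1 to 5 rows; each row is the pose to reach, as a shift and turn from the pose commanded when the call began, along the tool's axes at that moment; what a row does not reach only later rows make up. A row lasts 1/8 s, in which the tool goes at most 62.5 mm and 10.7 degrees, less where a joint would pass 70% of its speed; a pose out of reach is approached as far as the arm can. A call with a gripper value outside its range is refused whole. The fingers move at their own pace and stop on an object; "newtons" is the grip in N (left out, the last holds). Time passes only in rows, so rows that repeat a pose let the fingers close. It gives the time, the measured TCP pose, the force, the opening and the grip force at its end, in the units of the state.
- r.read_state(): the state, without advancing time (a new reading comes with each control period).
- grab_frame(name): name is "scene" or "top"; returns a dict with "color" (400x640x3 uint8, red, green, blue), "K" (3x3 intrinsics, pixels), "world_from_camera" (4x4, takes a point from camera to world coordinates). Camera axes: x right, y up, looking along -z (the intrinsics and any distortion apply to the point x, -y, -z); pixel columns grow to the right and rows downward; lengths in m; the calibration is good to about 2 mm. A picture is of the moment at which its call begins. There is no depth.
- workorder.close_job(): hands the job in; it is judged then, once.
The state is a dict: "clock": time; "q": joint angles; "joint_velocities": joint speeds; "joint_efforts": joint torques, N m; "ee_pos": TCP position; "eef_rot": TCP orientation; "ft_force": force on the tool from outside, world axes, zero at the start; "ft_torque": the same for the moment, N m; "width": finger opening in m; "finger_force": force on a finger pad.
Only numpy, scipy, OpenCV 4.12 (cv2) and the standard library are available. Lean on these libraries where they do the work, as an engineer would, in place of code of your own. Each camera call takes 0.05 s, during which the arm holds its last target. There are 200 camera calls.

## Working session

There is one attempt and no reset: what is moved stays moved. The work goes in short steps, Python scripts to look and compute and a tool call to move; the robot and the scene stay as the last step left them, time stands still between calls to the robot, and variables do not carry over. Pictures are saved under pics/ and viewed, at most 10 in all, crops included, and the job is handed in when it is done.

Besides the shell and the picture viewer there is one more tool, called after "Call:" as name(argument=value, ...) on one line, values as JSON. drive_tool: Moves the arm, as the interface text tells. Its arguments: {"type":"object","properties":{"motion":{"type":"array","items":{"type":"number"}},"newtons":{"type":"number"}},"required":["motion"]}

```bash
mkdir -p pics; python3 - <<'E'
from workcell import r, grab_frame
import cv2
print(r.read_state())
for n in("scene","top"):
    f=grab_frame(n); cv2.imwrite(f"pics/{n}0.png",f["color"][...,::-1]); print(f["K"],f["world_from_camera"], [k for k in f])
E
```

```text
{'clock': 0.0, 'q': array([-1.26572282,  0.31176977,  0.01402081,  1.51310023, -0.00440981,
        1.31917597, -0.02721628]), 'joint_velocities': array([-0.00101428, -0.0006475 , -0.00110454, -0.00129704,  0.00020341,
       -0.00088932, -0.00105015]), 'joint_efforts': array([ 4.77838603e-04, -3.79905939e+01,  1.46741825e-01, -2.30598664e+01,
        1.24219080e-02,  1.35727040e-02,  2.35647269e-05]), 'ee_pos': array([0.18668789, 0.51660656, 0.24917944]), 'eef_rot': array([-0.54188258, -3.09417815,  0.00377127]), 'ft_force': array([0.11858595, 0.27981896, 0.13708891]), 'ft_torque': array([ 0.03016136, -0.03224833,  0.03372569]), 'finger_force': 0.0, 'width': 0.08546982348114503}
[[373.54419878   0.         323.44590209]
 [  0.         373.54419878 196.80814258]
 [  0.           0.           1.        ]] [[ 0.79157436  0.43078227 -0.43340129 -0.07832789]
 [-0.61091741  0.54188986 -0.57717874 -0.65671073]
 [-0.01378261  0.72165228  0.6921185   0.883352  ]
 [ 0.          0.          0.          1.        ]] ['color', 'K', 'world_from_camera']
[[416.16747182   0.         317.14297521]
 [  0.         416.16747182 203.58086328]
 [  0.           0.           1.        ]] [[ 0.00423431  0.98552017 -0.16950537  0.20073208]
 [-0.99994191  0.00249271 -0.01048607 -0.02892403]
 [-0.0099117   0.16953993  0.98547348  1.52375158]
 [ 0.          0.          0.          1.        ]] ['color', 'K', 'world_from_camera']
```

View pics/scene0.png

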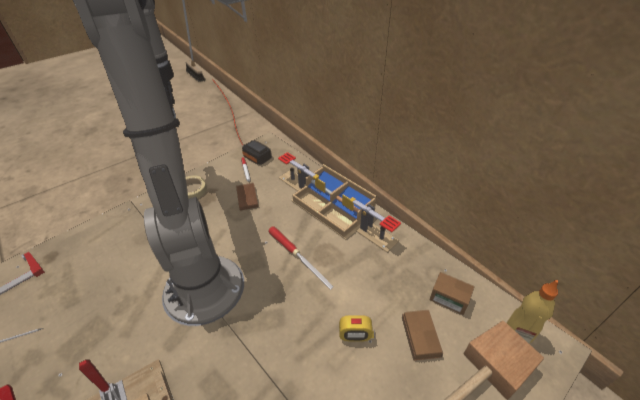

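View pics/top0.png

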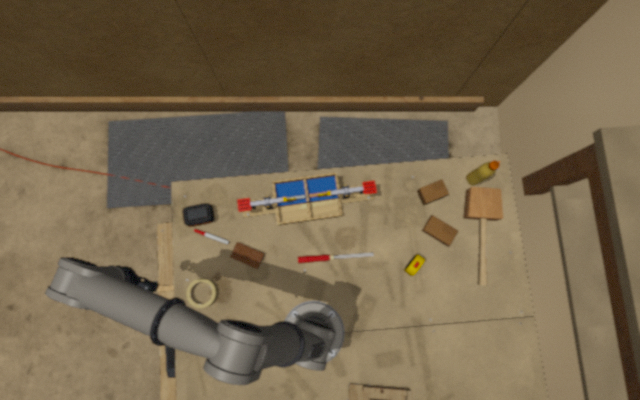

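The scene view shows the feeder at about (340,200), with red paddles at (287,158) and (390,223). In the top view the paddles are at (244,205) and (369,188). Next I'll zoom in on both views and triangulate the paddles.

```bash
cat > h.py <<'E'
import numpy as np, cv2
from workcell import r, grab_frame
def ray(f,uv):
    T=f["world_from_camera"];K=f["K"]
    d=T[:3,:3]@np.array([(uv[0]-K[0,2])/K[0,0],-(uv[1]-K[1,2])/K[1,1],-1.])
    return T[:3,3],d/np.linalg.norm(d)
def plane(f,uv,z):
    o,d=ray(f,uv); return o+d*(z-o[2])/d[2]
def tri(fa,a,fb,b):
    (o1,d1),(o2,d2)=ray(fa,a),ray(fb,b)
    s=np.linalg.lstsq(np.c_[d1,-d2],o2-o1,rcond=None)[0]
    p,q=o1+s[0]*d1,o2+s[1]*d2
    return (p+q)/2,np.linalg.norm(p-q)
def red(f,box):
    c=f["color"];h=cv2.cvtColor(c,cv2.COLOR_RGB2HSV)
    m=((h[...,0]<8)|(h[...,0]>172))&(h[...,1]>150)&(h[...,2]>90)
    M=np.zeros(m.shape,np.uint8);x0,y0,x1,y1=box;M[y0:y1,x0:x1]=m[y0:y1,x0:x1]
    n,l,s,ce=cv2.connectedComponentsWithStats(M)
    i=1+np.argmax(s[1:,4]); 
    mom=cv2.minAreaRect(cv2.findContours((l==i).astype(np.uint8),0,2)[0][0])
    return ce[i],s[i],mom
E
python3 - <<'E'
from h import *
S,T=grab_frame("scene"),grab_frame("top")
P=[]
for n,bs,bt in(("L",(270,145,305,175),(230,190,260,220)),("R",(370,205,410,240),(355,175,385,200))):
    a,b=red(S,bs),red(T,bt); print(n,a,b)
    p,e=tri(S,a[0],T,b[0]);print(p,e,plane(T,b[0],.091),plane(S,a[0],.091));P.append(plane(T,b[0],.091))
print(np.linalg.norm(P[0]-P[1]))
up=lambda f,x,y,w,h,k:cv2.resize(f["color"][y:y+h,x:x+w,::-1],None,fx=k,fy=k,interpolation=cv2.INTER_CUBIC)
cv2.imwrite("pics/c.png",np.vstack([up(S,270,145,133,105,5)[:, :665],cv2.resize(up(T,230,165,160,70,4),(665,0 or 290))])[:820])
cv2.imwrite("pics/cs.png",up(S,275,145,130,100,6)); cv2.imwrite("pics/ct.png",up(T,230,165,155,70,5))
E
```

```text
L (array([286.18811881, 157.75247525]), array([279, 153,  16,  11, 101], dtype=int32), ((286.2635192871094, 157.66893005371094), (9.532306671142578, 13.368478775024414), 54.462318420410156)) (array([243.52866242, 204.40764331]), array([237, 198,  15,  14, 157], dtype=int32), ((243.89187622070312, 204.3513641357422), (12.494322776794434, 13.1519193649292), 80.53767395019531))
[0.44315576 0.24625972 0.08300553] 0.00396664080604435 [0.44358468 0.24386117 0.091     ] [0.43612017 0.23798961 0.091     ]
R (array([389.89247312, 223.30645161]), array([380, 216,  21,  16, 186], dtype=int32), ((389.75006103515625, 223.25003051757812), (14.142135620117188, 14.849241256713867), 45.0)) (array([369.37423313, 187.25766871]), array([362, 181,  15,  13, 163], dtype=int32), ((369.0, 187.0), (12.0, 14.0), 90.0))
[ 0.50582261 -0.19666085  0.08427208] 0.0034367697388910513 [ 0.50581624 -0.19691609  0.091     ] [ 0.4992842  -0.19977582  0.091     ]
0.44514869396537593
```

View pics/cs.png

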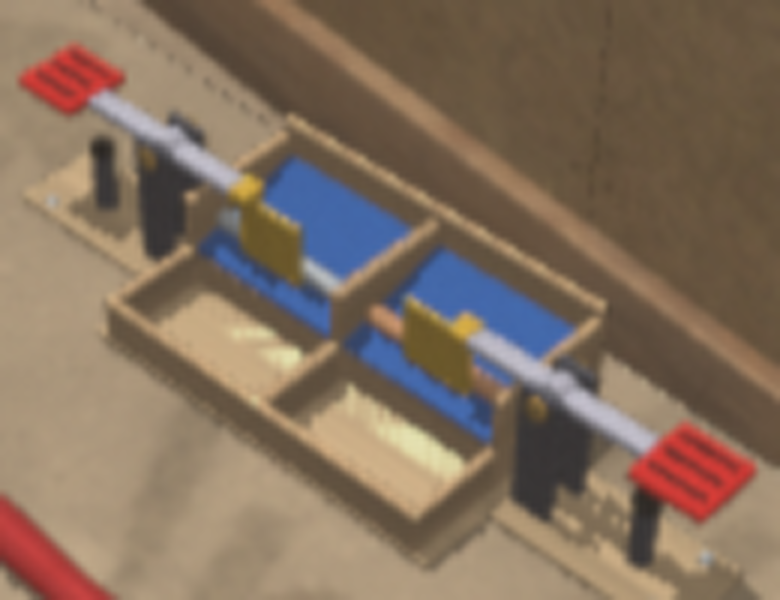

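View pics/ct.png

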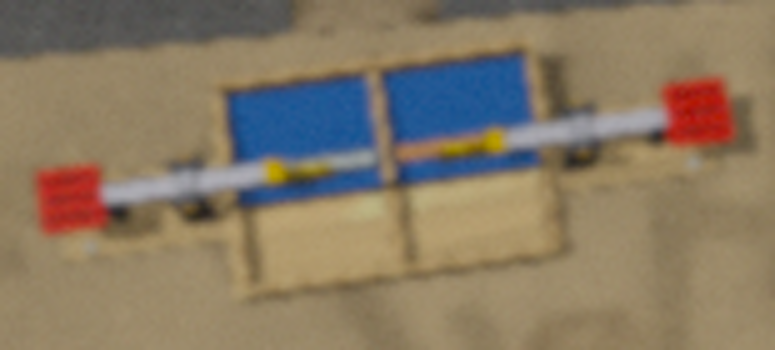

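The crops show the brown dowel in the right lane (scene crop about (390,320) and (490,380), top crop about (430,152)) and the bright pin in the left lane. So I press the right paddle, which is at about (0.503, -0.198, 0.09) in world. The paddles measure 445 mm apart against 444 expected, and the heights agree to within several mm. I'll approach in an arc with the fingers shut.

Call:
drive_tool(motion=[-6,-3,0,0,0,-12,-6.5,0,0,0,-18,-10,0,0,0,-24,-13.5,0,0,0,-30,-17,0,0,0], newtons=20)

```text
clock: 0.82
ee_pos: [0.3914, 0.2786, 0.2503]
eef_rot: [0.541, 3.094, 0.001]
ft_force: [0.6, 1.0, -0.0]
width: -0.0
finger_force: 0.0
```

Call:
drive_tool(motion=[-3,-5,0,0,0,-6,-10,0,0,0,-9,-15,0,0,0,-12,-20,0,0,0,-15,-25,0,0,0])

```text
clock: 1.45
ee_pos: [0.4467, -0.0075, 0.2504]
eef_rot: [0.541, 3.094, 0.001]
ft_force: [1.7, -0.5, 0.3]
width: 0.0
finger_force: 0.0
```

```bash
python3 - <<'E'
from h import *
from scipy.spatial.transform import Rotation as R
s=r.read_state();print(s["clock"],s["ee_pos"],s["eef_rot"],s["ft_force"],s["width"],s["q"])
M=R.from_rotvec(s["eef_rot"]).as_matrix()
print("cm to above paddle",100*M.T@(np.array([.503,-.199,.15])-s["ee_pos"]))
E
```

```text
1.45 [ 0.44665084 -0.00748989  0.25039117] [5.41187981e-01 3.09404111e+00 9.61029937e-04] [ 1.66536266 -0.54700913  0.29017825] 2.4905080075764453e-05 [-0.46084022  0.09701322  0.48033308  1.78749834 -0.04745219  1.26765634
  1.25618298]
cm to above paddle [-11.79634128 -16.10829245  10.03327521]
```

Call:
drive_tool(motion=[-3,-4,0,0,0,-6,-8,0,0,0,-9,-12,2,0,0,-11,-15,5,0,0,-11,-15,8,0,0])

```text
clock: 2.08
ee_pos: [0.4988, -0.1888, 0.1696]
eef_rot: [0.552, 3.092, -0.005]
ft_force: [-0.9, 0.6, -0.1]
width: -0.0003
finger_force: 0.0
```

Call:
drive_tool(motion=[0,0,0,0,0,0,0,0,0,0])

```text
clock: 2.33
ee_pos: [0.4998, -0.1838, 0.1712]
eef_rot: [0.54, 3.093, 0.0]
ft_force: [-0.2, 0.4, 0.9]
width: -0.0001
finger_force: 0.0
```

```bash
python3 - <<'E'
from h import *
from scipy.spatial.transform import Rotation as R
s=r.read_state();print(s["clock"],s["ee_pos"],s["ft_force"])
M=R.from_rotvec(s["eef_rot"]).as_matrix()
print("cm to above paddle",100*M.T@(np.array([.503,-.199,.13])-s["ee_pos"]))
S,T=grab_frame("scene"),grab_frame("top")
for n,f in(("s",S),("t",T)):
  for z,P in((.091,(.503,-.199)),):
    p=np.linalg.inv(f["world_from_camera"])@np.array([*P,z,1]);K=f["K"];print(n,K[0,2]+K[0,0]*p[0]/-p[2],K[1,2]-K[1,1]*p[1]/-p[2])
up=lambda f,x,y,w,h,k:cv2.resize(f["color"][y:y+h,x:x+w,::-1],None,fx=k,fy=k,interpolation=cv2.INTER_CUBIC)
cv2.imwrite("pics/s2.png",up(S,280,140,150,110,5))
E
```

```text
2.325 [ 0.49982429 -0.18376737  0.17123323] [-0.19909849  0.43561453  0.90861985]
cm to above paddle [-0.80919199 -1.32748541  4.12382919]
s 390.6298028237009 222.54601000671678
t 369.9820907184437 188.0439524748572
```

View pics/s2.png

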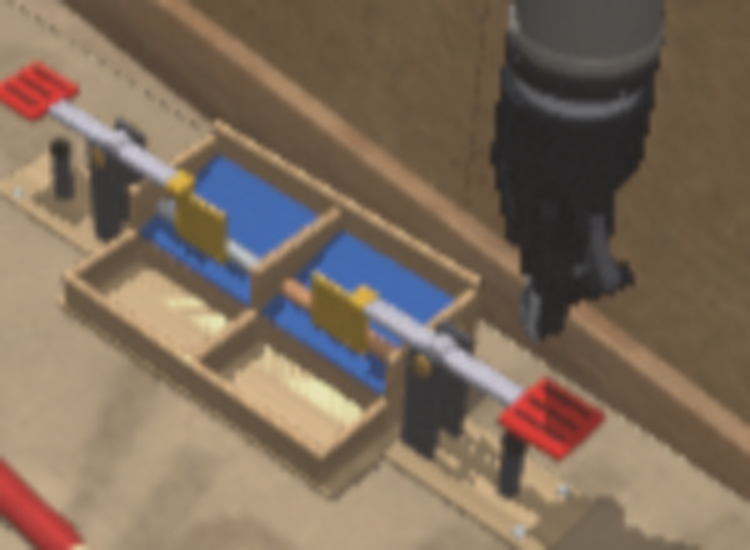

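The picture shows the shut fingertips at about (388,206) px, above and just inward of the right paddle at (390,223). The pin and dowel lanes are unchanged. I'll centre the tips and go down.

Call:
drive_tool(motion=[-0.8,-1.5,1,0,0,-0.8,-1.5,2.5,0,0,-0.8,-1.5,4,0,0,-0.8,-1.5,5,0,0,-0.8,-1.5,5,0,0])

```text
clock: 3.05
ee_pos: [0.5008, -0.2001, 0.1191]
eef_rot: [-0.54, -3.092, -0.001]
ft_force: [-1.0, -0.6, -0.5]
width: -0.0001
finger_force: 0.0
```

```bash
python3 - <<'E'
from h import *
S=grab_frame("scene")
s=r.read_state();print(s["ee_pos"],s["ft_force"])
up=lambda f,x,y,w,h,k:cv2.resize(f["color"][y:y+h,x:x+w,::-1],None,fx=k,fy=k,interpolation=cv2.INTER_CUBIC)
cv2.imwrite("pics/s3.png",up(S,310,150,110,100,6))
E
```

```text
[ 0.50136658 -0.20056685  0.11986981] [ 0.64892233 -0.2575187  -0.35728631]
```

View pics/s3.png

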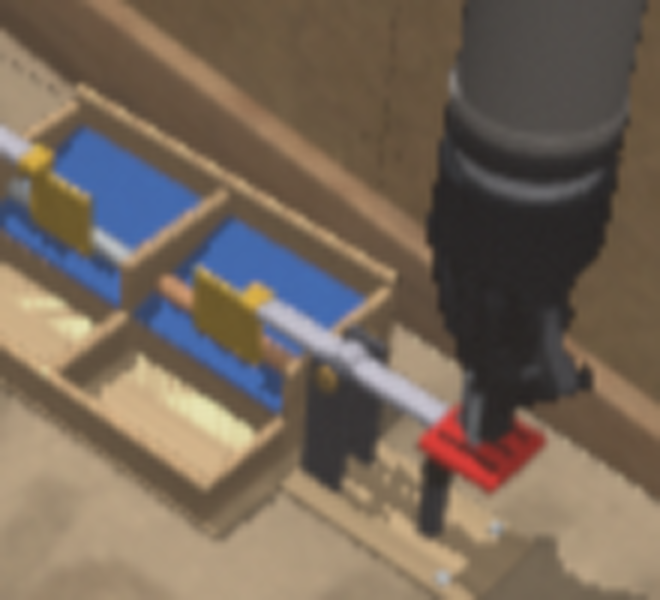

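The tips are over the paddle, at crop (490,430) with the paddle centre at (483,447), and about 1 cm above it. Now I press.

Call:
drive_tool(motion=[0,0,1,0,0,0,0,2,0,0,0,0,2.8,0,0,0,0,3.6,0,0,0,0,3.6,0,0])

```text
clock: 3.72
ee_pos: [0.5015, -0.2008, 0.0838]
eef_rot: [-0.542, -3.094, -0.0]
ft_force: [0.9, -0.2, 3.5]
width: 0.0001
finger_force: 1.4
```

```bash
python3 - <<'E'
from h import *
S=grab_frame("scene")
s=r.read_state();print(s["ee_pos"],s["ft_force"])
up=lambda f,x,y,w,h,k:cv2.resize(f["color"][y:y+h,x:x+w,::-1],None,fx=k,fy=k,interpolation=cv2.INTER_CUBIC)
cv2.imwrite("pics/s4.png",up(S,310,150,110,100,6))
E
```

```text
[ 0.50151216 -0.20087552  0.08415896] [-0.29352861  0.40512206  3.0750628 ]
```

View pics/s4.png

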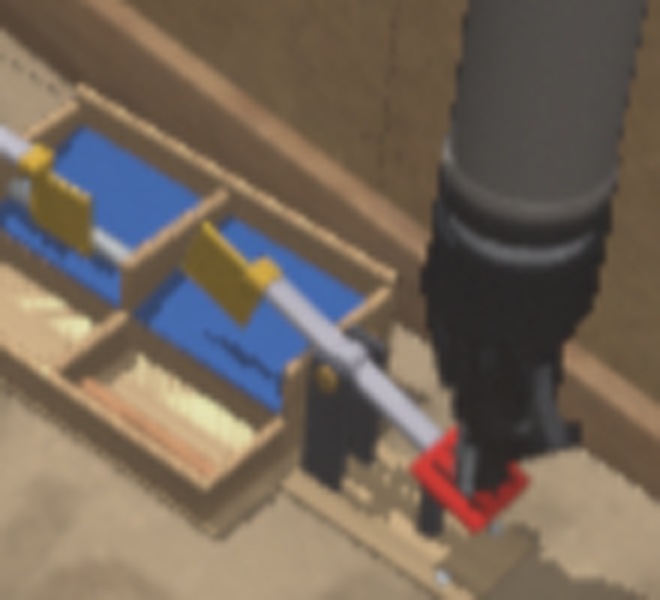

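The gate is up and the dowel is already in the tray, at crop (150,430). I'll release gently and back off upward.

Call:
drive_tool(motion=[0,0,-0.8,0,0,0,0,-1.8,0,0,0,0,-3,0,0,0,0,-4.5,0,0,0,0,-7,0,0])

```text
clock: 4.4
ee_pos: [0.5005, -0.1999, 0.1545]
eef_rot: [-0.541, -3.092, -0.002]
ft_force: [0.4, -0.3, 0.4]
width: 0.0002
finger_force: 0.0
```

Call:
drive_tool(motion=[0,0,-3,0,0,0,0,-5,0,0,0,0,-5,0,0,0,0,-5,0,0,0,0,-5,0,0])

```text
clock: 5.03
ee_pos: [0.5007, -0.2005, 0.2031]
eef_rot: [-0.541, -3.092, -0.001]
ft_force: [0.2, -0.9, -0.1]
width: -0.0001
finger_force: 0.0
```

```bash
python3 - <<'E'
from h import *
S=grab_frame("scene")
s=r.read_state();print(s["ee_pos"],s["ft_force"],s["clock"])
up=lambda f,x,y,w,h,k:cv2.resize(f["color"][y:y+h,x:x+w,::-1],None,fx=k,fy=k,interpolation=cv2.INTER_CUBIC)
cv2.imwrite("pics/s5.png",up(S,275,145,130,100,6))
E
```

```text
[ 0.50085583 -0.20059333  0.20318884] [-0.26760117  1.08474469  0.36518353] 5.075
```

View pics/s5.png

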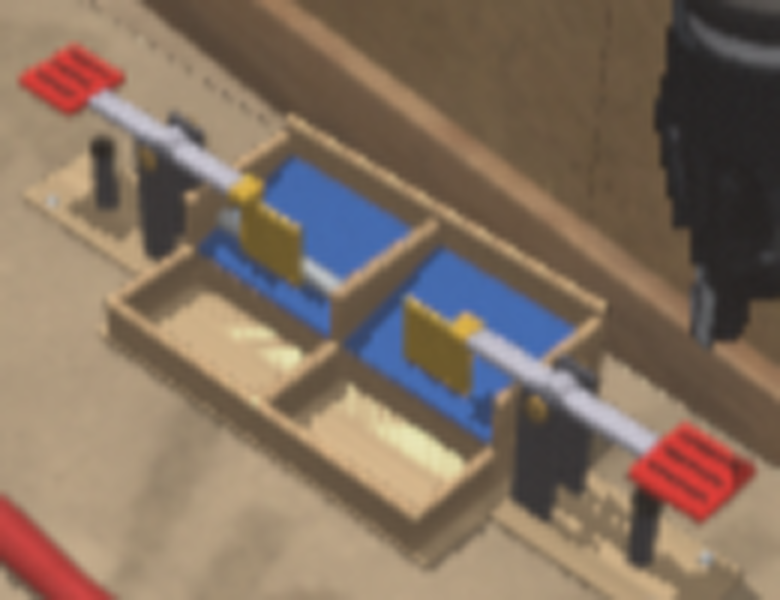

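The gate is shut, the pin is in its lane and the paddle is up. The dowel isn't visible from this side, probably because it's hidden behind the near tray wall, so I'll check from the top.

```bash
python3 - <<'E'
from h import *
T=grab_frame("top")
up=lambda f,x,y,w,h,k:cv2.resize(f["color"][y:y+h,x:x+w,::-1],None,fx=k,fy=k,interpolation=cv2.INTER_CUBIC)
cv2.imwrite("pics/t5.png",np.vstack([up(T,230,165,155,70,5),up(grab_frame("scene"),300,180,155,50,5)[:240]]))
E
```

```text
(no output)
```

View pics/t5.png

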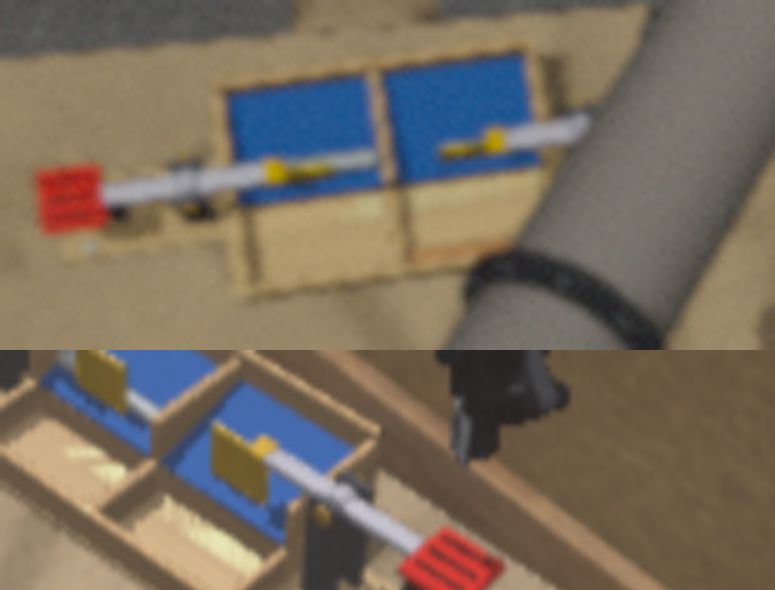

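From the top, the dowel lies in the right tray against the near wall, at crop (450,252). The pin is behind its gate at (350,158), both gates are shut and the arm is clear.

```bash
python3 -c "
from workcell import workorder
print(workorder.close_job())"
```

```text
the job is handed in; nothing more can be done
None
```

I pressed the right paddle and the dowel rolled into the tray; its gate shut again on release, the pin stayed behind its gate, and I handed the job in after about 5 s of robot time (no verdict came back).

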